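# Park the strip die behind the post

## Robot

A 6-joint arm with a two-finger parallel gripper is mounted at the origin on a cart in front of the work surface, level with it; the furniture and walls round the work are solid. World frame = base frame: x ahead of the robot, y to its left, z up, the work surface at z = 0. Lengths are in m, angles in rad, forces in N, time in s.
With the tool pointing down it reaches from about 0.35 to 0.775 m from the base axis. Payload 5.5 kg.
Tool frame: the origin (TCP) lies at the very end of the fingers, on their centre line; the grasp point (between the pads) lies 19 mm behind it; z points along the fingers, x is the direction in which the jaws open and shut, and the axes are right-handed (so a half turn about z gives the same grasp; the last joint's range is limited). The gripper opens to 85 mm and grips with 20 to 120 N. Pads are 22 mm wide; open, the fingers measure 114 mm over their backs; the gripper's body (76 mm by 85 mm) begins 54 mm behind the grasp point. The pads swing forward as they close: fully open they stand 13 mm farther back than shut.
Start: joints at [-1.36, 0.313, 0.046, 1.304, 0, 1.431], TCP at [0.198, -0.54, 0.231] pointing down, gripper open.
Joint ranges: [-2.76, 2.76], [-0.86, 1.69], [-1.03, 1.26], [-2.2, 2.34], [-1.47, 1.5], [-3.14, 3.14]. Speed limits (rad/s): [2.57, 2.57, 3.14, 3.14, 3.14, 3.14].

## Interface

Orientations are given as a unit quaternion [w, x, y, z].
In Python, from workcell import env gives the robot as it stands.
- The arm moves only by the shell command python3 -m inch 'ROWS' [FORCE]. ROWS is JSON, a list of rows, each a list of 7 numbers: the turn, a rotation vector about the tool's x, y, z each as a share of 8 degrees, from -1 to 1, then the shift along the tool's x, y, z each as a share of 0.05 m, from -1 to 1, then the closure, from 0 (fully open) to 1 (shut). A call has 1 to 12 rows; each row shifts and turns the commanded pose from where the row before left it, along the tool's axes as they then stand; what a row does not reach is not made up. A row lasts 1/10 s, in which the tool goes at most 50 mm and 8.59 degrees, less where a joint would pass 70% of its speed; a pose out of reach is approached as far as the arm can. A call with a number of a shift or a turn outside -1 to 1 is refused whole. A call with a gripper value outside its range is refused whole. The fingers move at their own pace and stop on an object; FORCE is the grip in N (left out, the last holds). Time passes only in rows, so rows that do not move let the fingers close. It gives the time, the measured TCP pose, the force and the opening at its end, in the units of the state.
- env.get_state(): the state, without advancing time (a new reading comes with each control period).
- env.read_camera(name): name is "scene" or "top"; returns the picture (480x640x3 uint8, red, green, blue); there is no depth.
- env.calibration(name): a dict with "fx", "fy", "cx", "cy" (pixels), "rvec" (rotation vector, rad) and "tvec" (3), from world to camera coordinates, as OpenCV has them. Camera axes: x right, y down, z forward; pixel columns grow to the right and rows downward; lengths in m; the calibration is good to about 2 mm. A picture is of the moment at which its call begins. calibration takes no time and is no camera call.
- env.hand_in(): hands the job in, once; it reports no verdict.
The state is a dict: "clock": time; "joint_pos": joint angles; "qvel": joint speeds; "tau": joint torques, N m; "tcp_pos": TCP position; "orientation": TCP orientation; "wrist_force": force on the tool from outside, world axes, zero at the start; "ft_torque": the same for the moment, N m; "finger_gap": finger opening in m.
Only numpy, scipy, OpenCV 4.12 (cv2) and the standard library are available. Lean on these libraries where they do the work, as an engineer would, in place of code of your own. Each camera call takes 0.05 s, during which the arm holds its last target.

## Task

Put the long black strip die that lies across the middle of the cutting board away in its green bay, only by pushing it from outside with the fingers: the post blocks the straight way, so push the die's ends in turn until its left end goes in behind the post while the right end is still out in front, then swing the right end in, until the die lies fully home along the back rail of the bay. Never pinch, straddle or lift the die, and leave the other things on the board where they are.

Things in the scene. Friction and masses are not known exactly. Their poses are not given: they have to be found in the camera images.
- bay: Fixed green three-sided bay of steel rails 20 mm high. Origin: on the board, middle of the back rail's inner face; +x points away from the robot into that rail (inside is at -x), +y left along it. Inner length 372 mm (cheeks at y = +-186 mm); cheeks reach out to x = -60 mm, the right one goes on in a flared lip to x = -87, y = -207 mm. Low flanges outside. Yaw varies by +-11 degrees.
- stop_post: Fixed upright round steel post with a red cap, 26 mm diameter, 60 mm high, standing in front of the left part of the bay's mouth (90 mm out from the back rail, so 77 mm free between post and rail, about 150 mm left of the bay's middle). Origin: centre of its foot; axes parallel to the bay's.
- die_middle (a point): Middle, 15 mm above the board, of the long black strip die to be put away (alone in mid-board, not the two at the left edge): open steel frame 340 mm long, 24 mm over its long sides, 30 mm high, about 0.4 kg, slides on the board. Its x axis runs along it to its left end, -y across it away from the robot, z up.
- die_left_end (a point): Middle of the outer face of the die's left end, 15 mm above the board; same axes as die_middle, 170 mm along +x.
- die_right_end (a point): Middle of the outer face of the die's right end, 15 mm above the board; same axes, 170 mm along -x.
- weight: Bystander: steel weight with a knob, 50x62x48 mm, behind the bay. Origin: centre of its underside.
- small_die: Bystander: small grey cutting die 75x34x30 mm, left front of the board. Origin: centre of its underside.
- bevel_tool: Bystander: wooden-handled bevelling tool, 130 mm long, 24 mm thick, on the right. Origin: centre of its underside.
- strip_die: The same strip die; origin at the centre of its underside, axes as die_middle.
Mind the look-alikes: they are no part of the job. What is shaped like the stop_post but blue is not meant.

How it is judged:
By the outcome, as a careful person would: the job done as asked, in the order asked, and still so for the second after the job is handed in, with the robot touching nothing.
It also fails if it takes over 64 s, if anything falls off the work surface, if the arm or the gripper's body presses on something with over 40 N, if the wrist force passes 120 N, or if a joint passes its speed limit or range.

## Working session

There is one attempt and no reset: what is moved stays moved. The work goes in short steps, Python scripts to look and compute and a shell command to move; the robot and the scene stay as the last step left them, time stands still between calls to the robot, and variables do not carry over. Pictures are saved under pics/ and viewed, and the job is handed in when it is done.

```bash
mkdir -p pics; ls; cat > h.py <<'E'
import numpy as np,cv2
from workcell import env
def cam(n):
    c=env.calibration(n);K=np.array([[c['fx'],0,c['cx']],[0,c['fy'],c['cy']],[0,0,1.]])
    return K,np.array(c['rvec'],float),np.array(c['tvec'],float)
def ray(n,uv,z):
    K,r,t=cam(n);R=cv2.Rodrigues(r)[0];C=-R.T@t
    d=R.T@np.linalg.inv(K)@np.array([uv[0],uv[1],1.]);return C+d*(z-C[2])/d[2]
def proj(n,P):
    K,r,t=cam(n);return cv2.projectPoints(np.array(P,float).reshape(-1,3),r,t,K,None)[0].reshape(-1,2)
def snap(n,name,crop=None,s=1):
    im=env.read_camera(n)
    np.save('pics/'+name+'.npy',im)
    o=im
    if crop: a,b,c,d=crop;o=im[b:d,a:c]
    if s!=1:o=cv2.resize(o,None,fx=s,fy=s,interpolation=cv2.INTER_CUBIC)
    cv2.imwrite('pics/'+name+'.png',o[:,:,::-1]);return im
E
python3 - <<'E'
from h import *
snap('top','t0');snap('scene','s0')
for n in('top','scene'):
    K,r,t=cam(n);R=cv2.Rodrigues(r)[0];print(n,K[0,0],-R.T@t)
print(env.get_state())
E
```

```text
pics
top 616.2594855536623 [ 0.42789672 -0.04328116  1.60748214]
scene 521.4633423607966 [-0.07830244  0.71173329  0.63824918]
{'clock': 0.1, 'joint_pos': array([-1.35963453e+00,  3.13905784e-01,  4.50754541e-02,  1.30356316e+00,
       -8.90705001e-06,  1.43122741e+00]), 'qvel': array([ 1.24020190e-03, -3.57702113e-03,  2.62720709e-03, -1.42887936e-03,
       -1.30502109e-03, -8.11646017e-05]), 'tau': array([ 2.14086205e-03, -4.81723022e+01,  2.99245119e+01,  1.27612276e-02,
       -2.11979341e-04, -2.86049051e-07]), 'tcp_pos': array([ 0.19747132, -0.53955112,  0.23050211]), 'orientation': array([-5.40851475e-04,  8.19628966e-01, -5.72894162e-01, -5.87564274e-04]), 'wrist_force': array([ 1.22792768, -0.0688915 , -0.22642685]), 'ft_torque': array([-0.02106112, -0.01726388,  0.00244853]), 'finger_gap': 0.08545927173129449}
```

View pics/t0.png

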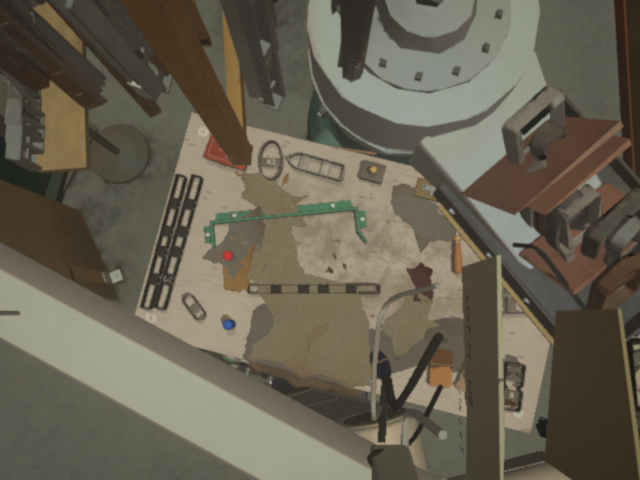

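View pics/s0.png

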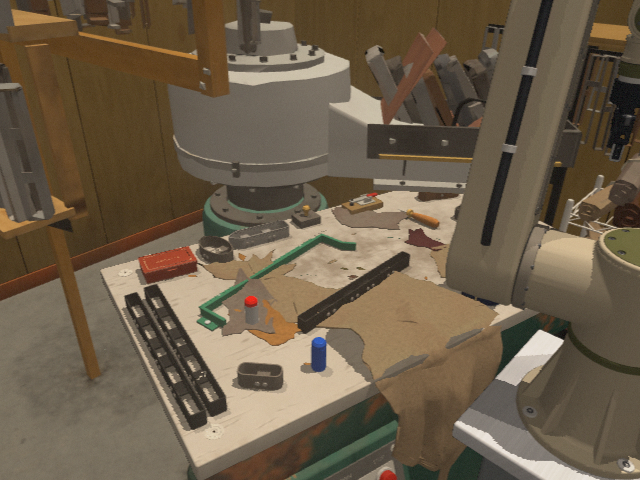

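The top view shows three long black dies. Two are at the left edge (around 165,242 and 180,242), and one lies alone in mid-board from (248,288) to (380,289); that last one fits the description. The red-capped post is at (228,256), and the blue look-alike at (229,324) is not meant. The green bay runs from (210,220) to (357,205). I'll enlarge a crop to confirm.

```bash
python3 - <<'E'
from h import *
im=np.load('pics/t0.npy')
def z(n,a,b,c,d,s):cv2.imwrite(n,cv2.resize(im[b:d,a:c],None,fx=s,fy=s,interpolation=cv2.INTER_CUBIC)[:,:,::-1])
z('pics/c1.png',195,190,395,310,4)
E
```

```text
(no output)
```

View pics/c1.png

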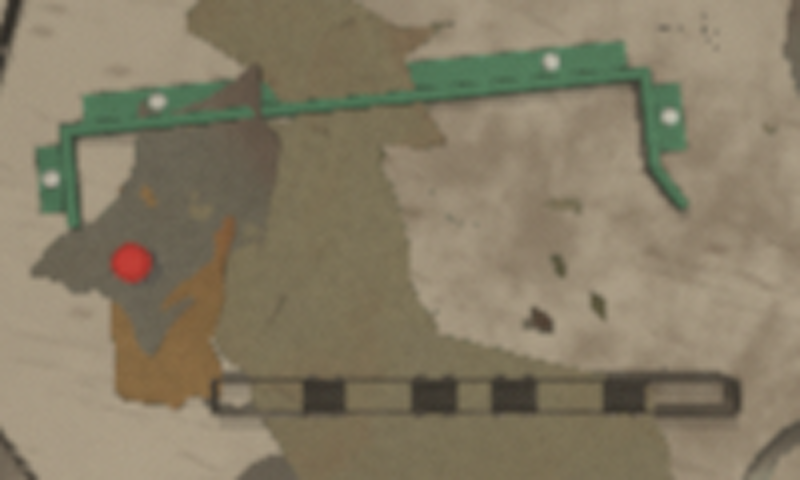

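```bash
cat >> h.py <<'E'
def cr(p,a,b,s): return ((p[0]+.5)/s-.5+a,(p[1]+.5)/s-.5+b)
E
python3 - <<'E'
from h import *
f=lambda x,y,z:ray('top',cr((x,y),195,190,4),z)
P={k:f(*v) for k,v in dict(bl=(76,133,.02),br=(640,82,.02),cl=(78,228,.02),cr_=(650,165,.02),lip=(684,210,.02),post=(131,263,.06),dl=(212,395,.03),dr=(740,395,.03)).items()}
for k,v in P.items():print(k,v.round(4))
d=P['bl']-P['br'];print('len',np.linalg.norm(d),'yaw',np.degrees(np.arctan2(-d[0],d[1])))
print('die',np.linalg.norm(P['dl']-P['dr']))
y=d/np.linalg.norm(d);o=(P['bl']+P['br'])/2;x=np.array([y[1],-y[0],0])
for k in P: print(k,'bay',((P[k]-o)@x).round(4),((P[k]-o)@y).round(4))
E
```

```text
bl [0.6481 0.2561 0.02  ]
br [ 0.6792 -0.1112  0.02  ]
cl [0.5859 0.254  0.02  ]
cr_ [ 0.6247 -0.1171  0.02  ]
lip [ 0.5952 -0.1388  0.02  ]
post [0.5595 0.2127 0.06  ]
dl [0.4771 0.1648 0.03  ]
dr [ 0.4753 -0.1724  0.03  ]
len 0.3686580590441831 yaw 4.835481505832883
die 0.3372851220276104
bl bay -0.0 0.1843
br bay -0.0 -0.1843
cl bay -0.0621 0.1875
cr_ bay -0.0548 -0.1856
lip bay -0.086 -0.2047
post bay -0.0919 0.1485
dl bay -0.1781 0.1078
dr bay -0.2083 -0.2281
```

```bash
cat >> h.py <<'E'
O=np.array([.6637,.0725]);BX=np.array([.9964,.0844]);BY=np.array([-.0844,.9964])
def tob(p): d=np.array(p[:2])-O;return np.array([d@BX,d@BY])*1000
def fromb(x,y,z=0): p=O+BX*x/1000+BY*y/1000;return np.array([p[0],p[1],z])
def st():
    from scipy.spatial.transform import Rotation as Ro
    s=env.get_state();q=s['orientation'];R=Ro.from_quat([q[1],q[2],q[3],q[0]]).as_matrix()
    b=tob(s['tcp_pos']);tx=R[:,0];a=np.degrees(np.arctan2(tx@[*BY,0],tx@[*BX,0]))
    print('t',round(s['clock'],2),'bay',b.round(1),'z',(s['tcp_pos'][2]*1000).round(1),'xang',a.round(2),'toolz',R[:,2].round(3),'F',s['wrist_force'].round(1),'gap',round(s['finger_gap'],4))
E
python3 - <<'E'
from h import *
st()
print(proj('top',[[0,0,0],[.198,-.54,.231],[.43,.146,.2],[.2,-.54,0.5]]))
print(proj('scene',[[.198,-.54,.231],[.43,.146,.2],[.43,.146,0]]))
im=np.load('pics/t0.npy')
cv2.imwrite('pics/c2.png',cv2.resize(im[230:480,300:560],None,fx=2.4,fy=2.4,interpolation=2)[:,:,::-1])
E
```

```text
t 0.1 bay [-516.2 -570.5] z 230.5 xang -74.75 toolz [-0.     0.002 -1.   ] F [ 1.2 -0.1 -0.2] gap 0.0855
[[313.00606027 477.91156094]
 [558.26080248 412.4802472 ]
 [245.90899146 306.79293856]
 [615.37370066 437.5420301 ]]
[[610.83096211 158.89338452]
 [327.96141817 243.70430699]
 [325.95499484 336.22038467]]
```

View pics/c2.png

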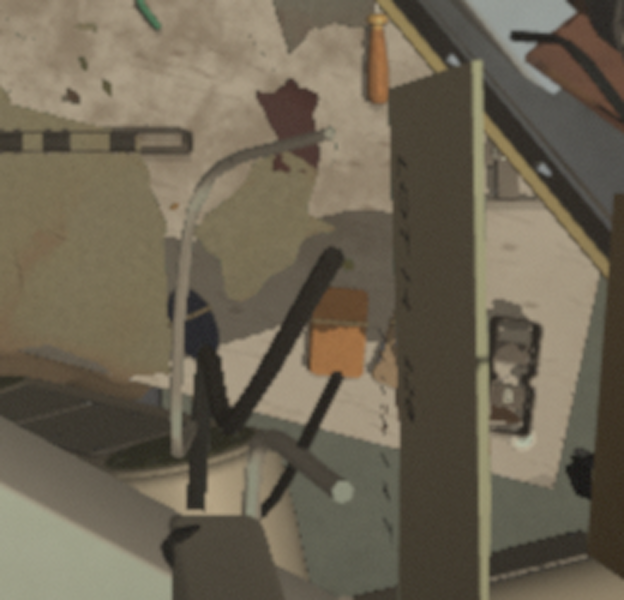

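```bash
python3 - <<'E'
from h import *
im=np.load('pics/s0.npy')
cv2.imwrite('pics/c3.png',cv2.resize(im[0:300,440:640],None,fx=2,fy=2,interpolation=2)[:,:,::-1])
E
```

```text
(no output)
```

View pics/c3.png

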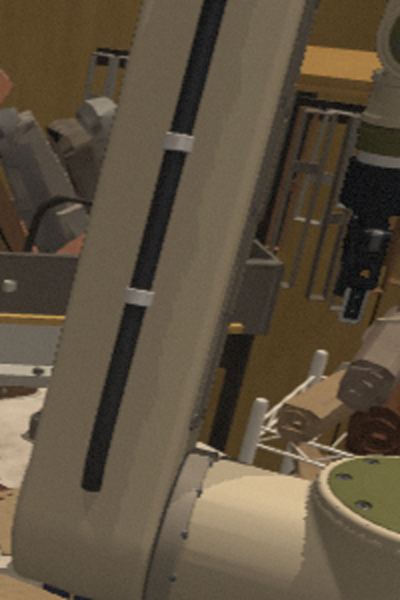

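```bash
python3 -m inch '[[0,0,0.95,0,0,-0.6,1],[0,0,0.96,0,0,-0.6,1],[0,0,0,-0.6,-0.3,0,1],[0,0,0,-0.6,-0.3,0,1],[0,0,0,-0.6,-0.3,0,1]]' 40; python3 - <<'E'
from h import *
st();snap('top','t1');snap('scene','s1')
E
```

```text
clock: 0.6
tcp_pos: [0.235, -0.4456, 0.2909]
orientation: [-0.0, 0.736, -0.677, -0.0]
wrist_force: [0.3, 0.5, -0.5]
finger_gap: 0.0121
t 0.6 bay [-470.9 -480. ] z 290.9 xang -90.07 toolz [-0.     0.001 -1.   ] F [ 0.3  0.5 -0.5] gap 0.0121
```

View pics/t1.png

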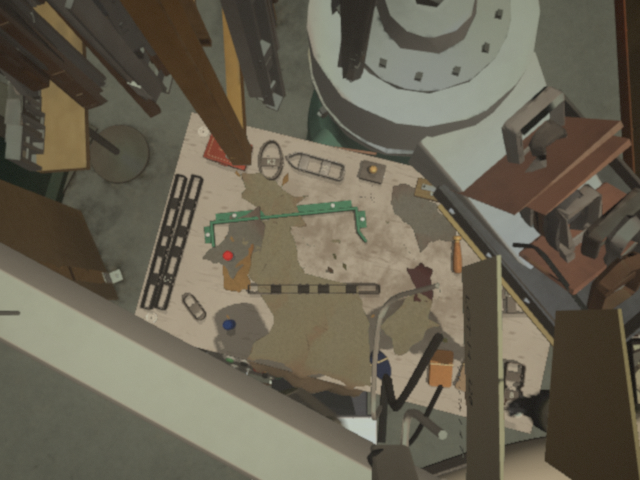

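View pics/s1.png

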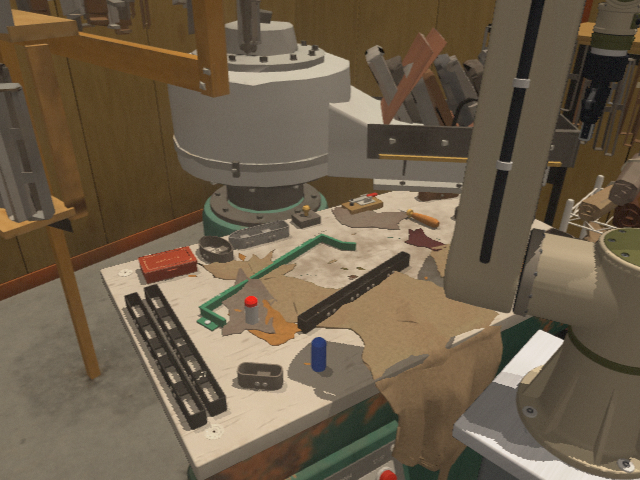

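```bash
python3 - <<'E'
from h import *
for uv in [(437,287),(385,310),(375,410),(440,340),(440,370),(228,324),(380,290)]:
    print(uv)
    for z in (0,.2,.4,.6,.9,1.2):
        p=ray('top',uv,z);print('  ',p.round(3),proj('scene',p).round(0))
E
```

```text
(437, 287)
   [ 0.479 -0.324  0.   ] [[439. 239.]]
   [ 0.473 -0.289  0.2  ] [[444. 169.]]
   [ 0.466 -0.254  0.4  ] [[450.  82.]]
   [ 0.46  -0.219  0.6  ] [[458. -28.]]
   [ 0.45  -0.167  0.9  ] [[ 474. -263.]]
   [ 0.441 -0.114  1.2  ] [[ 502. -655.]]
(385, 310)
   [ 0.42  -0.188  0.   ] [[429. 269.]]
   [ 0.421 -0.17   0.2  ] [[435. 191.]]
   [ 0.422 -0.152  0.4  ] [[442.  94.]]
   [ 0.423 -0.134  0.6  ] [[451. -26.]]
   [ 0.425 -0.107  0.9  ] [[ 470. -279.]]
   [ 0.426 -0.08   1.2  ] [[ 500. -691.]]
(375, 410)
   [ 0.167 -0.159  0.   ] [[530. 324.]]
   [ 0.199 -0.144  0.2  ] [[533. 231.]]
   [ 0.232 -0.13   0.4  ] [[536. 118.]]
   [ 0.264 -0.116  0.6  ] [[540. -21.]]
   [ 0.313 -0.094  0.9  ] [[ 548. -305.]]
   [ 0.362 -0.073  1.2  ] [[ 561. -745.]]
(440, 340)
   [ 0.343 -0.328  0.   ] [[489. 258.]]
   [ 0.353 -0.293  0.2  ] [[493. 183.]]
   [ 0.364 -0.257  0.4  ] [[497.  91.]]
   [ 0.375 -0.222  0.6  ] [[503. -26.]]
   [ 0.39  -0.169  0.9  ] [[ 515. -272.]]
   [ 0.406 -0.116  1.2  ] [[ 534. -676.]]
(440, 370)
   [ 0.267 -0.326  0.   ] [[519. 271.]]
   [ 0.287 -0.291  0.2  ] [[522. 192.]]
   [ 0.307 -0.256  0.4  ] [[525.  96.]]
   [ 0.327 -0.221  0.6  ] [[530. -25.]]
   [ 0.357 -0.168  0.9  ] [[ 538. -278.]]
   [ 0.387 -0.115  1.2  ] [[ 552. -689.]]
(228, 324)
   [0.386 0.219 0.   ] [[316. 368.]]
   [0.391 0.186 0.2  ] [[329. 261.]]
   [0.397 0.154 0.4  ] [[344. 134.]]
   [0.402 0.121 0.6  ] [[363. -21.]]
   [0.41  0.072 0.9  ] [[ 400. -331.]]
   [0.417 0.023 1.2  ] [[ 455. -792.]]
(380, 290)
   [ 0.472 -0.176  0.   ] [[407. 263.]]
   [ 0.466 -0.159  0.2  ] [[413. 186.]]
   [ 0.461 -0.143  0.4  ] [[421.  91.]]
   [ 0.456 -0.126  0.6  ] [[431. -27.]]
   [ 0.447 -0.102  0.9  ] [[ 453. -277.]]
   [ 0.439 -0.077  1.2  ] [[ 487. -684.]]
```

The arm moved freely. The pipe and panels at the right of the top view do not appear in the scene view at any height below about 0.5 m, and they cover the arm. So they are overhead and out of the way. I'll carry on towards a spot in front of the die's left end.

```bash
python3 -m inch '[[0,0,0,-0.8,-0.33,0,1],[0,0,0,-0.8,-0.33,0,1],[0,0,0,-0.8,-0.33,0,1],[0,0,0,-0.8,-0.33,0,1],[0,0,0,-0.8,-0.33,0,1],[0,0,0,-0.8,-0.33,0,1]]' ; python3 -m inch '[[0,0,0,-0.8,-0.33,0,1],[0,0,0,-0.8,-0.33,0.4,1],[0,0,0,-0.8,-0.33,0.6,1],[0,0,0,-0.8,-0.33,0.6,1],[0,0,0,-0.8,-0.33,0.6,1],[0,0,0,-0.5,-0.2,0.6,1]]'; python3 - <<'E'
from h import *
st()
E
```

```text
clock: 1.3
tcp_pos: [0.3136, -0.198, 0.2911]
orientation: [0.0, 0.736, -0.677, 0.0]
wrist_force: [1.2, 0.0, 0.4]
finger_gap: 0.0003
clock: 1.9
tcp_pos: [0.3855, 0.0286, 0.1549]
orientation: [-0.0, 0.737, -0.676, 0.001]
wrist_force: [0.2, -0.6, -0.4]
finger_gap: 0.0001
t 1.9 bay [-280.9  -20.3] z 154.9 xang -89.93 toolz [ 0.001 -0.    -1.   ] F [ 0.2 -0.6 -0.4] gap 0.0001
```

```bash
python3 -m inch '[[0,0,0,-0.8,-0.3,0.3,1],[0,0,0,-0.8,-0.3,0.3,1],[0,0,0,-0.6,-0.2,0.5,1],[0,0,0,0,0,0.6,1],[0,0,0,0,0,0.6,1],[0,0,0,0,0,0.4,1],[0,0,0,0,0,0,1],[0,0,0,0,0,0,1]]'; python3 - <<'E'
from h import *
st();snap('top','t2',(195,190,395,330),4);snap('scene','s2',(180,180,480,405),2.5)
E
```

```text
clock: 2.7
tcp_pos: [0.4166, 0.1259, 0.0207]
orientation: [-0.003, 0.742, -0.67, -0.005]
wrist_force: [-0.1, 0.6, 0.1]
finger_gap: 0.0001
t 2.7 bay [-241.7   74.1] z 20.7 xang -89.05 toolz [-0.002  0.011 -1.   ] F [-0.1  0.6  0.1] gap 0.0001
```

View pics/t2.png

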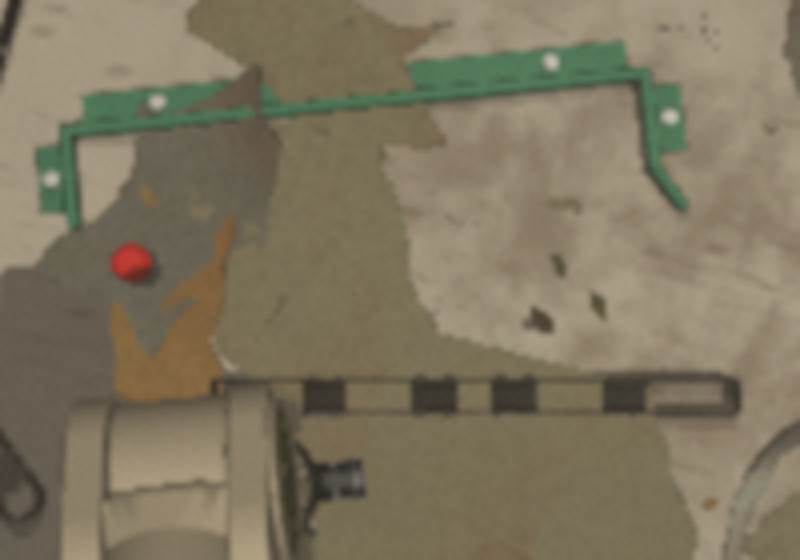

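View pics/s2.png

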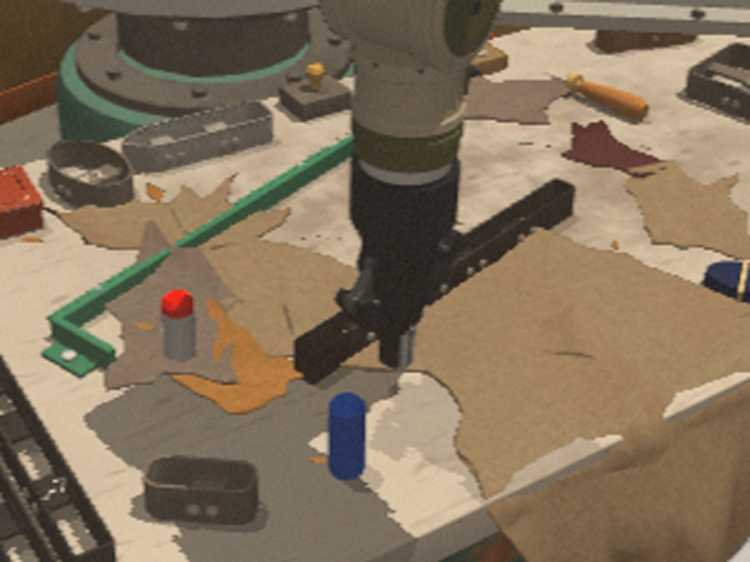

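The top view shows the gripper over the die's front left part. The scene view at about (395,340) of the crop shows the finger tip on the board in front of the die, clear of the blue post. Now I push the left end in.

```bash
python3 -m inch '[[0,0,0,-0.45,0,0.16,1],[0,0,0,0,-0.3,0,1],[0,0,0,0,-0.3,0,1],[0,0,0,0,-0.16,0,1],[0,0,0,0.03,-0.16,0,1],[0,0,0,0.03,-0.16,0,1],[0,0,0,0.03,-0.16,0,1],[0,0,0,0.03,-0.16,0,1],[0,0,0,0.03,-0.16,0,1],[0,0,0,0.03,-0.16,0,1]]'; python3 - <<'E'
from h import *
st();snap('top','t3',(195,190,395,330),4);snap('scene','s3',(180,180,480,405),2.5)
E
```

```text
clock: 3.8
tcp_pos: [0.5029, 0.1367, 0.0128]
orientation: [-0.007, 0.747, -0.665, -0.008]
wrist_force: [-2.5, 0.3, 2.4]
finger_gap: -0.0002
t 3.8 bay [-154.8   77.6] z 12.8 xang -88.15 toolz [-0.003  0.021 -1.   ] F [-2.5  0.3  2.4] gap -0.0002
```

View pics/t3.png

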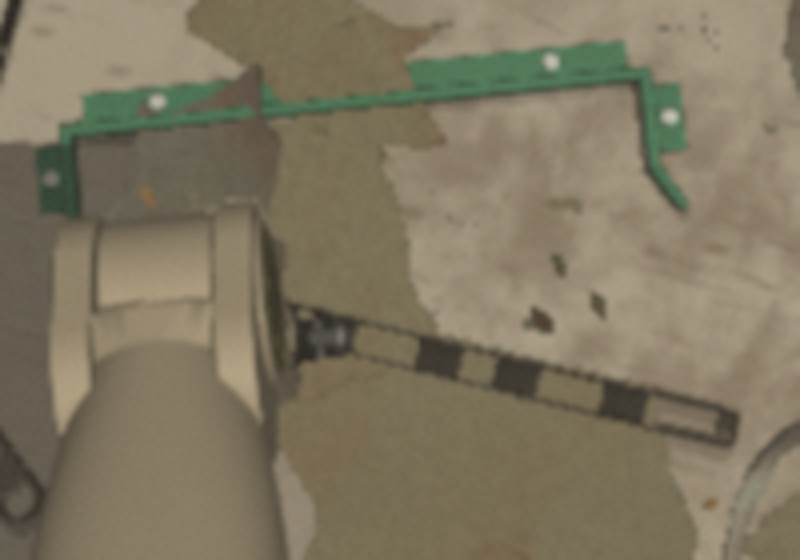

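View pics/s3.png

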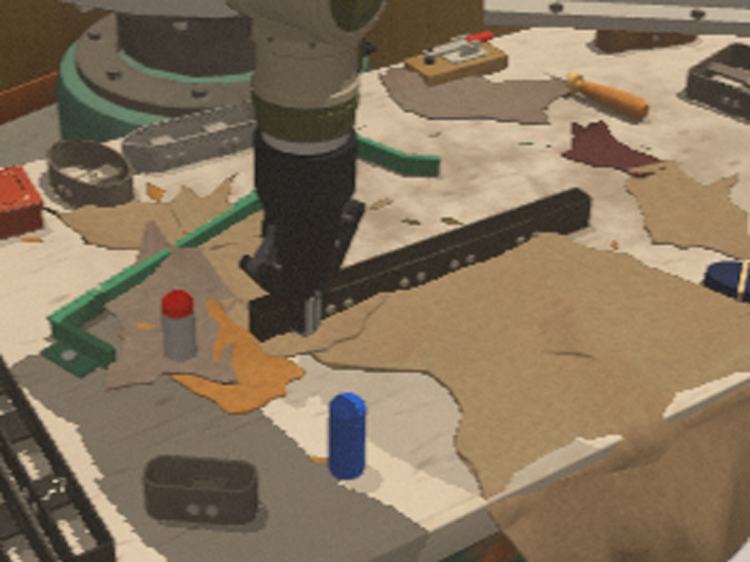

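Both views show the die turning: its left end goes in, with the right end at (735,428) of the top crop, and it is clear of the post. I continue.

```bash
python3 -m inch '[[0,0.15,0.2,0,-0.16,0,1],[0,0,0,0.03,-0.16,0,1],[0,0,0,0.03,-0.16,0,1],[0,0,0,0.03,-0.16,0,1],[0,0,0,0.03,-0.16,0,1],[0,0,0,0.03,-0.16,0,1],[0,0,0,0,-0.06,0,1],[0,0,0,0,0,0,1]]'; python3 - <<'E'
from h import *
st();snap('top','t4',(195,190,395,330),4);snap('scene','s4',(180,180,480,405),2.5)
E
```

```text
clock: 4.7
tcp_pos: [0.5553, 0.1286, 0.0129]
orientation: [-0.002, 0.741, -0.672, -0.002]
wrist_force: [0.1, -0.4, 0.2]
finger_gap: -0.0003
t 4.7 bay [-103.2   65. ] z 12.9 xang -89.23 toolz [-0.     0.006 -1.   ] F [ 0.1 -0.4  0.2] gap -0.0003
```

View pics/t4.png

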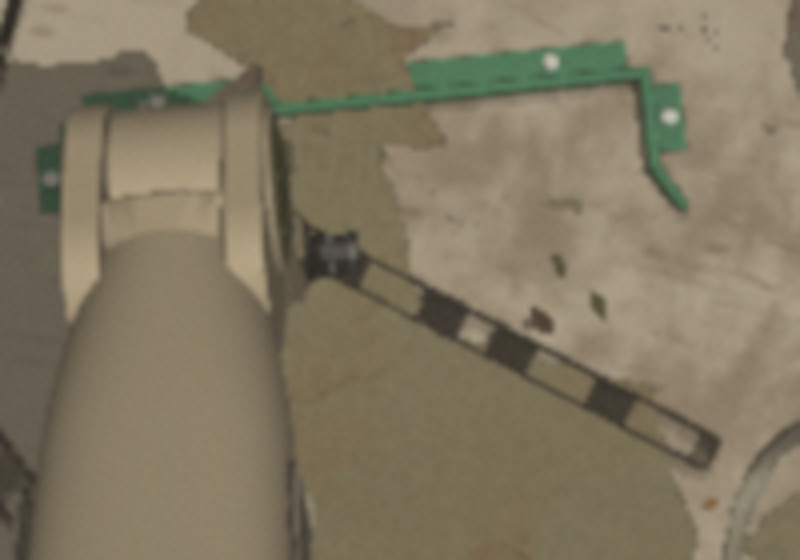

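View pics/s4.png

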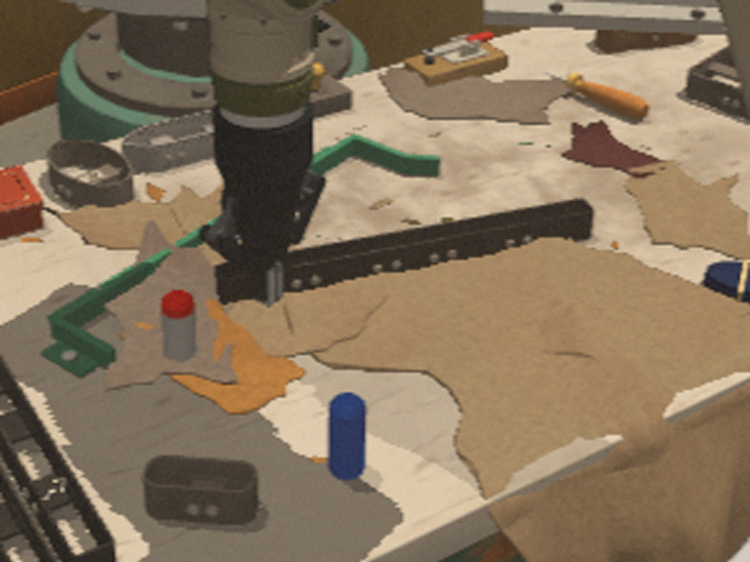

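```bash
cat >> h.py <<'E'
def die(pr,pm,a=195,b=190,s=4,z=.03):
    R=tob(ray('top',cr(pr,a,b,s),z));M=tob(ray('top',cr(pm,a,b,s),z))
    u=(M-R)/np.linalg.norm(M-R);print('R',R.round(1),'L',(R+340*u).round(1),'tilt',np.degrees(np.arctan2(u[0],u[1])).round(1),'ptpix?');return R,u
E
python3 - <<'E'
from h import *
R,u=die((713,452),(363,271))
L=R+340*u
for z in(0,.03):
  print(proj('scene',[fromb(*L,z),fromb(*R,z)]),((proj('scene',[fromb(*L,z),fromb(*R,z)])-[180,180])*2.5).round())
E
```

```text
R [-242.9 -207.5] L [-60.2  79.3] tilt 32.5 ptpix?
[[266.24871517 299.57685314]
 [413.44040712 271.5095301 ]] [[216. 299.]
 [584. 229.]]
[[265.66260956 287.5562044 ]
 [414.78369812 260.19728526]] [[214. 269.]
 [587. 200.]]
```

```bash
python3 -m inch '[[0,0.04,0.1,0,0.5,0,1],[0,0,0,0,0.1,-0.6,1],[0,0,0,0.1,0.1,-0.7,1],[0,0,0,0.7,0.3,0,1],[0,0,0,0.8,0.33,0,1],[0,0,0,0.8,0.33,0,1],[0,0,0,0.8,0.33,0,1],[0,0,0,0.8,0.33,0,1],[0,0,0,0.8,0.33,0,1],[0,0,0,0.8,0.33,0,1]]' ; python3 -m inch '[[0,0,1,0.4,0.1,0,1],[0,0,1,0,0,0,1],[0,0,1,0,0,0,1],[0,0,1,0,0,0,1],[0,0,0,0,0,0,1]]'; python3 - <<'E'
from h import *
st();print(env.get_state()['joint_pos'].round(2));snap('top','t5',(195,190,395,330),4)
E
```

```text
clock: 5.8
tcp_pos: [0.4294, -0.1658, 0.0782]
orientation: [-0.0, 0.737, -0.676, 0.0]
wrist_force: [0.8, 0.1, -0.4]
finger_gap: -0.0001
clock: 6.3
tcp_pos: [0.4267, -0.1848, 0.078]
orientation: [0.0, -0.521, 0.853, 0.0]
wrist_force: [1.1, 0.5, 0.6]
finger_gap: -0.0001
t 6.3 bay [-257.9 -236.4] z 78.0 xang -121.98 toolz [ 0.  0. -1.] F [1.1 0.5 0.6] gap -0.0001
[-0.58  0.21 -0.49  0.87  0.    3.03]
```

View pics/t5.png

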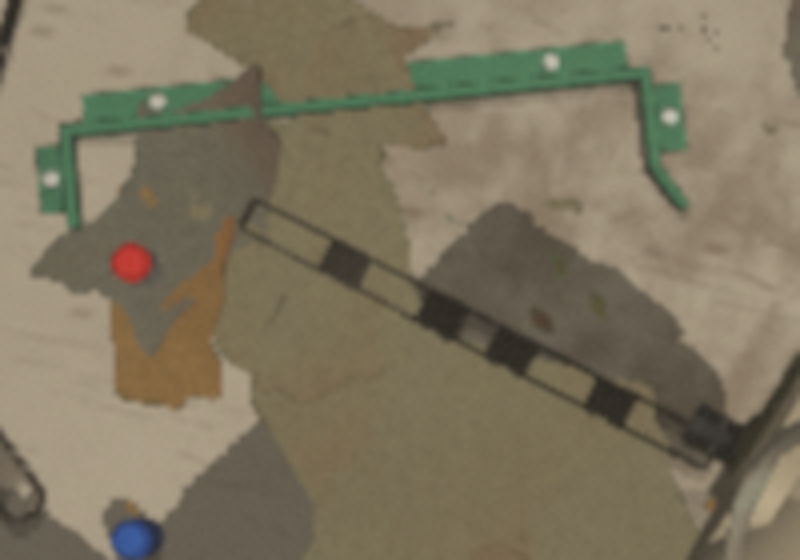

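```bash
python3 -m inch '[[0,0,-1,0,0,0,1],[0,0,-1,0,0,0,1],[0,0,-1,0,0,0,1],[0,0,-1,0,0,0,1],[0,0,-1,0,0,0,1],[0,0,-1,0,0,0,1],[0,0,-1,0,0,0,1],[0,0,-1,0,0,0,1],[0,0,-1,0,0,0,1],[0,0,-1,0,0,0,1],[0,0,-1,0,0,0,1],[0,0,-0.3,0,0,0,1]]'; python3 - <<'E'
from h import *
st();print(env.get_state()['joint_pos'].round(2))
L=tob(ray('top',cr((247,212),195,190,4),.03));print('L',L)
R,u=die((712,453),(247,212));print(R+u*340,np.linalg.norm(L-R))
t=tob(env.get_state()['tcp_pos']);d=R-t;print('along',d@u,'lat(+=die toward n, n=+x-ish)',d@[u[1],-u[0]])
E
```

```text
clock: 7.55
tcp_pos: [0.4268, -0.1845, 0.0779]
orientation: [-0.0, 0.974, -0.227, -0.0]
wrist_force: [-0.6, 0.5, -0.1]
finger_gap: 0.0002
t 7.55 bay [-257.8 -236.1] z 77.9 xang -31.1 toolz [-0.  0. -1.] F [-0.6  0.5 -0.1] gap 0.0002
[-0.58  0.21 -0.49  0.87  0.    1.45]
L [-62.86903239  76.2166552 ]
R [-243.5 -206.8] L [-60.6  79.8] tilt 32.5 ptpix?
[-60.56197283  79.83216847] 335.71112368982784
along 32.400896379026115 lat(+=die toward n, n=+x-ish) -3.690515279047131
```

```bash
python3 -m inch '[[0,0,0.17,-0.07,0,0.5,1],[0,0,0,0,0,0.5,1],[0,0,0,0,0,0.32,1],[0,0,0,0,-0.2,0,1],[0,0,0,0,-0.2,0,1],[0,0,0,0,-0.16,0,1],[0,0,0,0,-0.16,0,1],[0,0,0,0,-0.16,0,1],[0,0,0,0,-0.16,0,1],[0,0,0,0,0,0,1]]'; python3 - <<'E'
from h import *
st();snap('top','t6',(195,190,395,330),4);snap('scene','s6',(180,180,480,405),2.5)
E
```

```text
clock: 8.55
tcp_pos: [0.4489, -0.1362, 0.0121]
orientation: [-0.001, 0.97, -0.242, 0.0]
wrist_force: [-0.7, 0.0, 0.1]
finger_gap: 0.0002
t 8.55 bay [-231.6 -189.8] z 12.1 xang -32.82 toolz [ 0.001  0.001 -1.   ] F [-0.7  0.   0.1] gap 0.0002
```

View pics/t6.png

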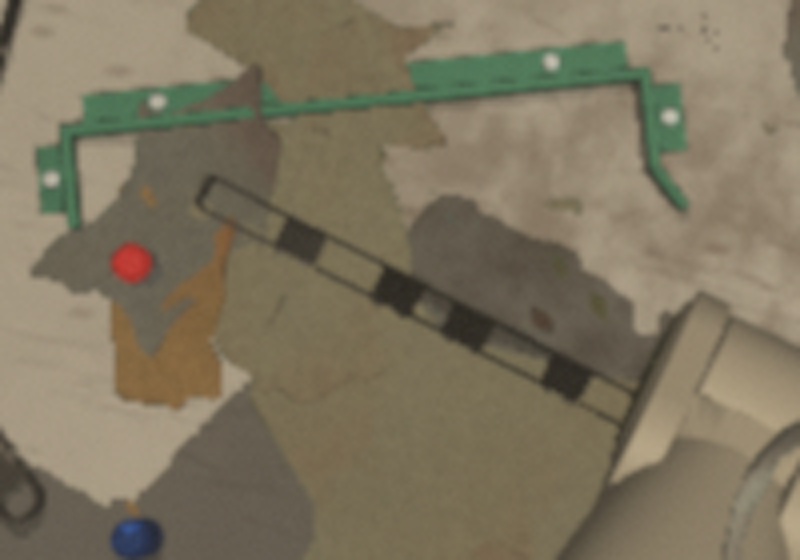

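View pics/s6.png

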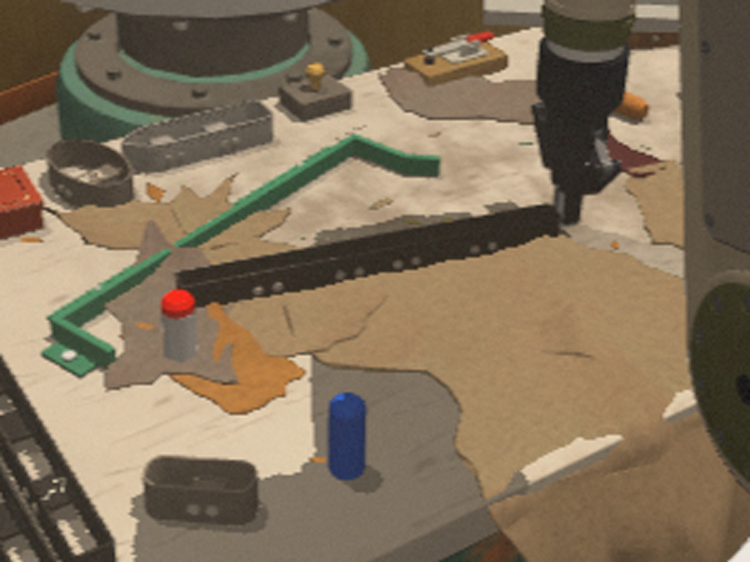

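```bash
python3 - <<'E'
from h import *
f=lambda p:tob(ray('top',cr(p,195,190,4),.03))
L=f((203,188));A=f((627,408));u=(L-A)/np.linalg.norm(L-A);print(L,u,np.degrees(np.arctan2(*u)),'R',L-340*u)
E
```

```text
[-44.77567876 103.29920569] [0.53832539 0.84273707] 32.569713818842 R [-227.806313   -183.23139813]
```

```bash
python3 -m inch '[[0,0,0,0,-0.15,0,1],[0,0,0,0,-0.15,0,1],[0,0,0,0,-0.15,0,1],[0,0,0,0,-0.15,0,1],[0,0,0,0,-0.15,0,1],[0,0,0,0,-0.15,0,1],[0,0,0,0,0,0,1]]'; python3 - <<'E'
from h import *
st();snap('top','t7',(195,190,395,330),4)
E
```

```text
clock: 9.35
tcp_pos: [0.4697, -0.0961, 0.0117]
orientation: [-0.001, 0.97, -0.242, -0.0]
wrist_force: [-0.1, -0.0, -0.2]
finger_gap: 0.0002
t 9.35 bay [-207.5 -151.6] z 11.7 xang -32.81 toolz [ 0.     0.002 -1.   ] F [-0.1 -0.  -0.2] gap 0.0002
```

View pics/t7.png

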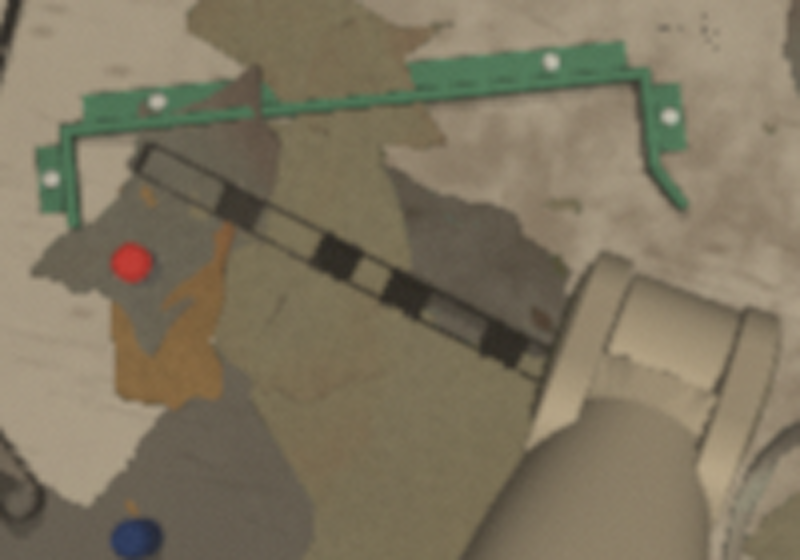

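The left end, at (141,158) in the crop, is now behind the post at roughly bay (-22,142), with the right end still out in front. Next I go round to the front side of the right end and swing it partly in.

```bash
python3 -m inch '[[0,0,0,0,0.3,0,1],[0,0,0,-0.4,0,0,1],[0,0,0,-0.4,0,0,1],[0,0,0,0,-0.4,0,1],[0,0,0,0,-0.44,0,1],[0,0,0,0,0,0,1]]'; python3 - <<'E'
from h import *
st();snap('scene','s8',(180,180,480,405),2.5)
E
```

```text
clock: 10.0
tcp_pos: [0.4475, -0.0533, 0.0119]
orientation: [-0.001, 0.97, -0.241, 0.0]
wrist_force: [-0.2, -0.4, 0.2]
finger_gap: 0.0001
t 10.0 bay [-226.1 -107.1] z 11.9 xang -32.77 toolz [ 0.001  0.002 -1.   ] F [-0.2 -0.4  0.2] gap 0.0001
```

View pics/s8.png

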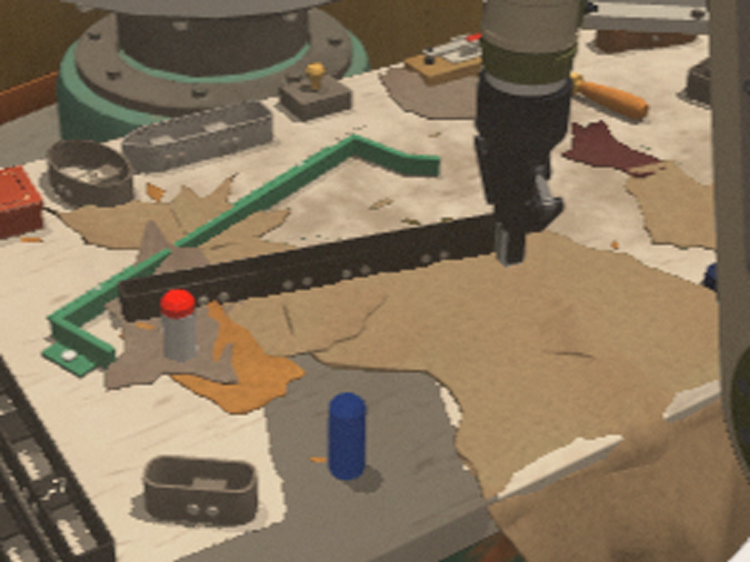

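The finger at (510,255) is in front of the right end, and the left end sits behind the post. I swing it partly in.

```bash
python3 -m inch '[[0,0,0,0.15,0,0,1],[0,0,0,0.15,-0.02,0,1],[0,0,0,0.15,-0.02,0,1],[0,0,0,0.15,-0.02,0,1],[0,0,0,0.15,-0.02,0,1],[0,0,0,0.15,-0.02,0,1],[0,0,0,0.15,-0.02,0,1],[0,0,0,0.15,-0.02,0,1],[0,0,0,0,0,0,1]]'; python3 - <<'E'
from h import *
st();snap('top','t9',(195,190,395,330),4)
E
```

```text
clock: 10.95
tcp_pos: [0.5046, -0.0775, 0.0119]
orientation: [-0.0, 0.97, -0.243, 0.001]
wrist_force: [-0.1, 0.4, -0.0]
finger_gap: 0.0005
t 10.95 bay [-171.2 -136.1] z 11.9 xang -32.91 toolz [ 0.001 -0.    -1.   ] F [-0.1  0.4 -0. ] gap 0.0005
```

View pics/t9.png

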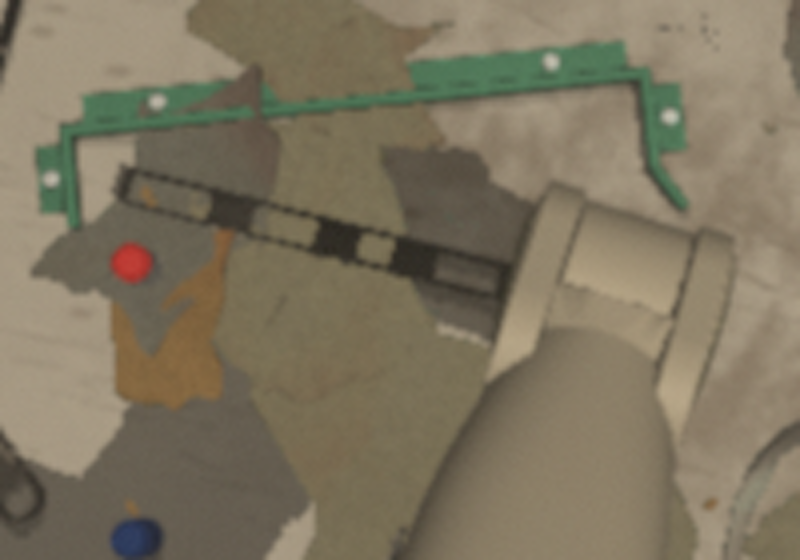

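```bash
python3 - <<'E'
from h import *
f=lambda p:tob(ray('top',cr(p,195,190,4),.03))
L=f((121,184));A=f((505,281));u=(L-A)/np.linalg.norm(L-A);print(L,u,np.degrees(np.arctan2(*u)),'R',L-340*u)
E
```

```text
[-37.37855624 155.88487285] [0.33190052 0.94331439] 19.384169745151517 R [-150.22473173 -164.84202138]
```

```bash
python3 -m inch '[[0,0,0,-0.3,0,0,1],[0,0,-1,0,0.2,0,1],[0,0,-0.68,0,0.3,0,1],[0,0,0,0,0.5,0,1],[0,0,0,0.4,0,0,1],[0,0,0,0.4,0,0,1],[0,0,0,0,0,0,1]]'; python3 - <<'E'
from h import *
st();snap('top','t10',(195,190,395,330),4)
E
```

```text
clock: 11.7
tcp_pos: [0.5151, -0.1285, 0.0124]
orientation: [0.0, 0.992, -0.127, 0.002]
wrist_force: [-0.0, 0.1, 0.1]
finger_gap: 0.0
t 11.7 bay [-165.  -187.7] z 12.4 xang -19.49 toolz [ 0.004 -0.001 -1.   ] F [-0.   0.1  0.1] gap 0.0
```

View pics/t10.png

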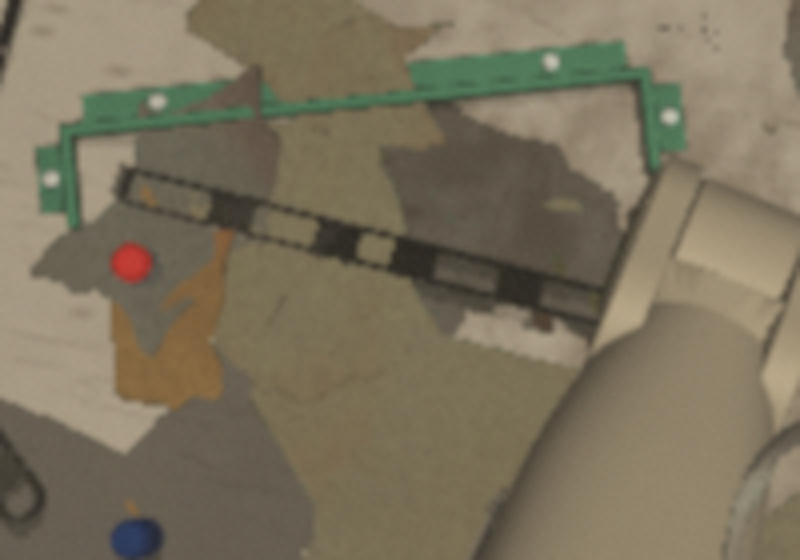

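```bash
python3 -m inch '[[0,0,0,0.13,-0.1,0,1],[0,0,0,0,-0.12,0,1],[0,0,0,0,-0.12,0,1],[0,0,0,0,-0.12,0,1],[0,0,0,0,-0.12,0,1],[0,0,0,0,0,0,1],[0,0,0,0,0.3,0,1],[0,0,0,-0.5,0.1,0,1],[0,0,0,-0.5,0,0,1],[0,0,0,0,0,0,1]]'; python3 - <<'E'
from h import *
st();snap('top','t11',(195,190,395,330),4)
E
```

```text
clock: 12.75
tcp_pos: [0.4679, -0.1067, 0.011]
orientation: [-0.001, 0.992, -0.128, -0.003]
wrist_force: [-0.1, 0.2, 0.8]
finger_gap: -0.0003
t 12.75 bay [-210.2 -162. ] z 11.0 xang -19.53 toolz [-0.005  0.002 -1.   ] F [-0.1  0.2  0.8] gap -0.0003
```

View pics/t11.png

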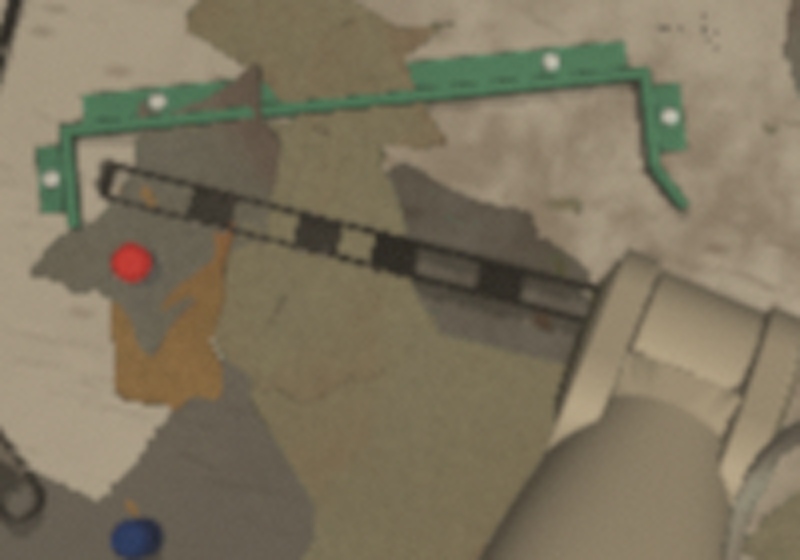

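```bash
python3 -m inch '[[0,0,0,0,-0.7,0,1],[0,0,0,0,-0.7,0,1],[0,0,0,0,-0.7,0,1],[0,0,0,0,-0.7,0,1],[0,0,0,0,-0.7,0,1],[0,0,-0.9,0,0,0,1],[0,0,-0.9,0,0,0,1],[0,0,-0.64,0,0,0,1],[0,0,0,0,0,0,1]]'; python3 - <<'E'
from h import *
st();print(env.get_state()['joint_pos'].round(2))
f=lambda p:tob(ray('top',cr(p,195,190,4),.03))
L=f((101,179));A=f((590,303));u=(L-A)/np.linalg.norm(L-A);print(L,u,np.degrees(np.arctan2(*u)),'R',L-340*u)
E
```

```text
clock: 13.7
tcp_pos: [0.5179, 0.0618, 0.012]
orientation: [-0.0, 0.999, 0.043, 0.001]
wrist_force: [-0.5, -0.5, 1.0]
finger_gap: -0.0002
t 13.7 bay [-146.2    1.6] z 12.0 xang 0.07 toolz [ 0.001  0.    -1.   ] F [-0.5 -0.5  1. ] gap -0.0002
[-0.04  0.38 -0.43  0.75  0.    1.45]
[-32.96386543 168.53056935] [0.33275973 0.94301164] 19.436365709563383 R [-146.10217351 -152.0933899 ]
```

```bash
python3 -m inch '[[0,0,0,0.3,0,0,1],[0,0,0,0.15,0,0,1],[0,0,0,0.15,0,0,1],[0,0,0,0.15,0,0,1],[0,0,0,0.15,0,0,1],[0,0,0,0.15,0,0,1],[0,0,0,0.15,0,0,1],[0,0,0,0,0,0,1]]'; python3 - <<'E'
from h import *
st();snap('top','t12',(195,190,395,330),4)
E
```

```text
clock: 14.5
tcp_pos: [0.5781, 0.0671, 0.0118]
orientation: [-0.0, 0.999, 0.043, 0.001]
wrist_force: [-1.1, 0.1, -0.2]
finger_gap: -0.0002
t 14.5 bay [-85.7   1.9] z 11.8 xang 0.05 toolz [ 0.002  0.001 -1.   ] F [-1.1  0.1 -0.2] gap -0.0002
```

View pics/t12.png

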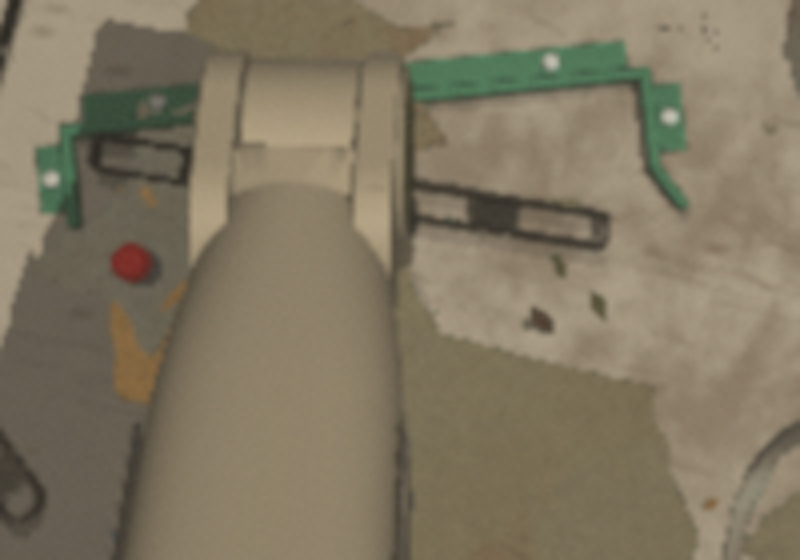

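```bash
python3 - <<'E'
from h import *
f=lambda p:tob(ray('top',cr(p,195,190,4),.03))
L=f((92,153));R=f((608,230));u=L-R;print(L,R,np.linalg.norm(u),np.degrees(np.arctan2(*u)))
E
```

```text
[-15.55539969 173.11321169] [ -95.50508923 -154.22962354] 336.9648121623399 13.725127809014804
```

```bash
python3 -m inch '[[0,0,0,-0.4,0,0,1],[0,0,0,-0.4,0.1,0,1],[0,0,0,0,0.7,0,1],[0,0,0,0,0.7,0,1],[0,0,0,0.3,0,0,1],[0,0,0,0.16,0,0,1],[0,0,0,0.16,0,0,1],[0,0,0,0.16,0,0,1],[0,0,0,0.16,0,0,1],[0,0,0,0.16,0,0,1],[0,0,0,0.16,0,0,1],[0,0,0,0,0,0,1]]'; python3 - <<'E'
from h import *
st();snap('top','t13',(195,190,395,330),4)
E
```

```text
clock: 15.75
tcp_pos: [0.6073, -0.0052, 0.0117]
orientation: [-0.0, 0.999, 0.043, 0.001]
wrist_force: [-0.6, -0.6, -0.1]
finger_gap: 0.0003
t 15.75 bay [-62.7 -72.7] z 11.7 xang 0.09 toolz [ 0.001  0.001 -1.   ] F [-0.6 -0.6 -0.1] gap 0.0003
```

View pics/t13.png

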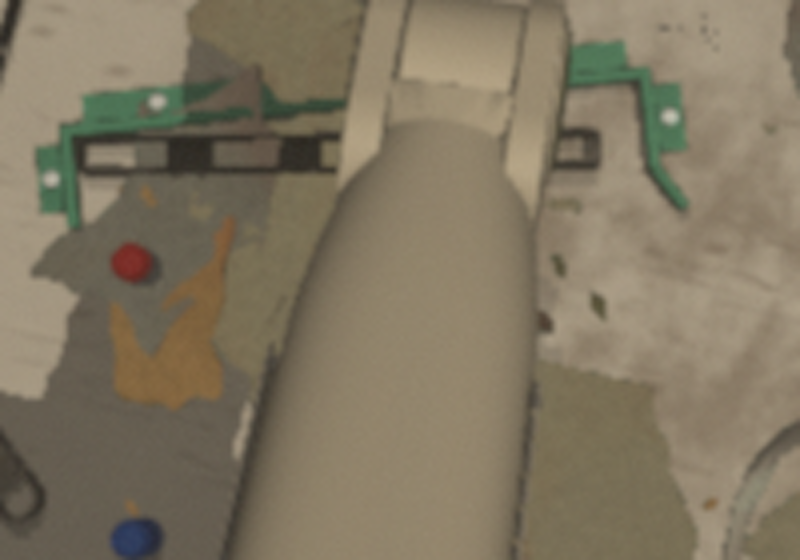

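```bash
python3 - <<'E'
from h import *
f=lambda p:tob(ray('top',cr(p,195,190,4),.03))
L=f((75,154));R=f((601,149));u=L-R;print(L,R,np.linalg.norm(u),np.degrees(np.arctan2(*u)))
E
```

```text
[-15.20520947 184.12498001] [ -42.84059584 -154.64222701] 339.8925346862221 4.66365279537591
```

```bash
python3 -m inch '[[0,0,0,-0.4,0,0,1],[0,0,0,0,0.5,0,1],[0,0,0,0,0.5,0,1],[0,0,0,0.2,0,0,1],[0,0,0,0.15,0,0,1],[0,0,0,0.12,0,0,1],[0,0,0,0.12,0,0,1],[0,0,0,0.1,0,0,1],[0,0,0,0.1,0,0,1],[0,0,0,0.05,0,0,1],[0,0,0,0,0,0,1]]'; python3 - <<'E'
from h import *
st();snap('top','t14',(195,190,395,330),4)
E
```

```text
clock: 16.9
tcp_pos: [0.6323, -0.0532, 0.0115]
orientation: [-0.0, 0.999, 0.043, 0.0]
wrist_force: [0.0, -0.8, 0.4]
finger_gap: -0.0002
t 16.9 bay [ -41.9 -122.6] z 11.5 xang 0.08 toolz [ 0.     0.001 -1.   ] F [ 0.  -0.8  0.4] gap -0.0002
```

View pics/t14.png

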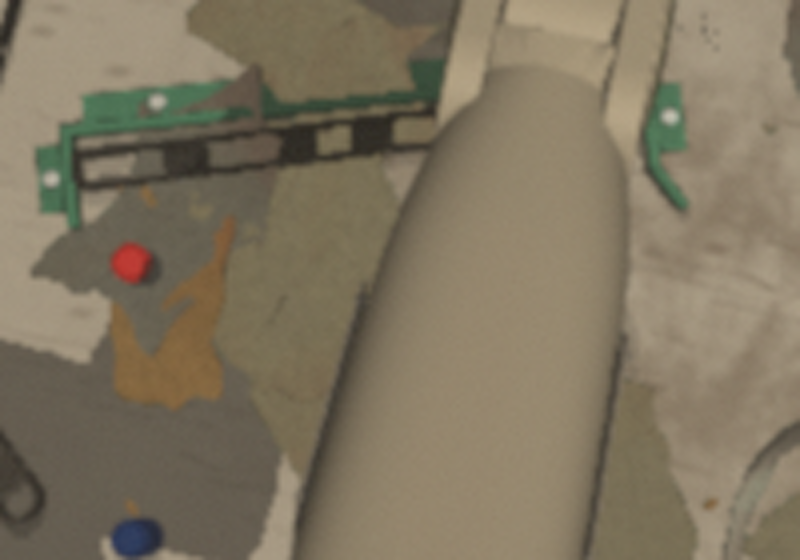

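```bash
python3 -m inch '[[0,0,0,-0.5,0,0,1],[0,0,0,0,-0.7,0,1],[0,0,0,0,-0.8,0,1],[0,0,0,0,-0.8,0,1],[0,0,0,0,-0.8,0,1],[0,0,0,0,-0.8,0,1],[0,0,0,0,-0.5,0,1],[0,0,0,0,0,0,1]]';python3 - <<'E'
from h import *
st()
E
python3 -m inch '[[0,0,0,0.15,0,0,1],[0,0,0,0.12,0,0,1],[0,0,0,0.1,0,0,1],[0,0,0,0.1,0,0,1],[0,0,0,0.1,0,0,1],[0,0,0,0,0,0,1]]'; python3 - <<'E'
from h import *
st();snap('top','t15',(195,190,395,330),4)
E
```

```text
clock: 17.75
tcp_pos: [0.5877, 0.1669, 0.012]
orientation: [-0.001, 0.999, 0.045, 0.0]
wrist_force: [1.1, -0.1, -0.4]
finger_gap: 0.0
t 17.75 bay [-67.7 100.5] z 12.0 xang 0.32 toolz [ 0.     0.002 -1.   ] F [ 1.1 -0.1 -0.4] gap 0.0
clock: 18.35
tcp_pos: [0.6164, 0.1649, 0.0115]
orientation: [0.0, 0.999, 0.042, -0.001]
wrist_force: [-2.5, -2.3, 1.5]
finger_gap: -0.0005
t 18.35 bay [-39.4  96.1] z 11.5 xang -0.01 toolz [-0.002 -0.    -1.   ] F [-2.5 -2.3  1.5] gap -0.0005
```

View pics/t15.png

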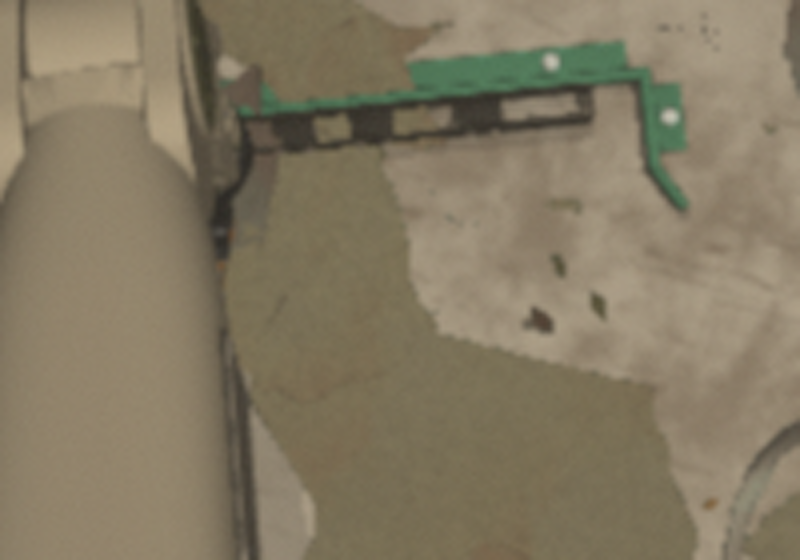

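```bash
python3 -m inch '[[0,0,0,0.06,0,0,1],[0,0,0,0.06,0,0,1],[0,0,0,0,0,0,1]]';python3 -m inch '[[0,0,0,-0.5,0,0,1],[0,0,0,0,0.8,0,1],[0,0,0,0,0.8,0,1],[0,0,0,0,0.5,0,1],[0,0,0,0.2,0,0,1],[0,0,0,0.15,0,0,1],[0,0,0,0.1,0,0,1],[0,0,0,0.1,0,0,1],[0,0,0,0.05,0,0,1],[0,0,0,0,0,0,1]]'; python3 - <<'E'
from h import *
st();snap('top','t16',(195,190,395,330),4)
E
```

```text
clock: 18.7
tcp_pos: [0.6166, 0.165, 0.0113]
orientation: [0.001, 0.999, 0.043, -0.006]
wrist_force: [-16.9, -5.4, 13.5]
finger_gap: -0.0001
clock: 19.7
tcp_pos: [0.6264, 0.0616, 0.0111]
orientation: [0.002, 0.999, 0.043, -0.01]
wrist_force: [-26.5, -8.9, 22.7]
finger_gap: -0.0004
t 19.7 bay [-38.   -7.7] z 11.1 xang 0.08 toolz [-0.019 -0.004 -1.   ] F [-26.5  -8.9  22.7] gap -0.0004
```

View pics/t16.png

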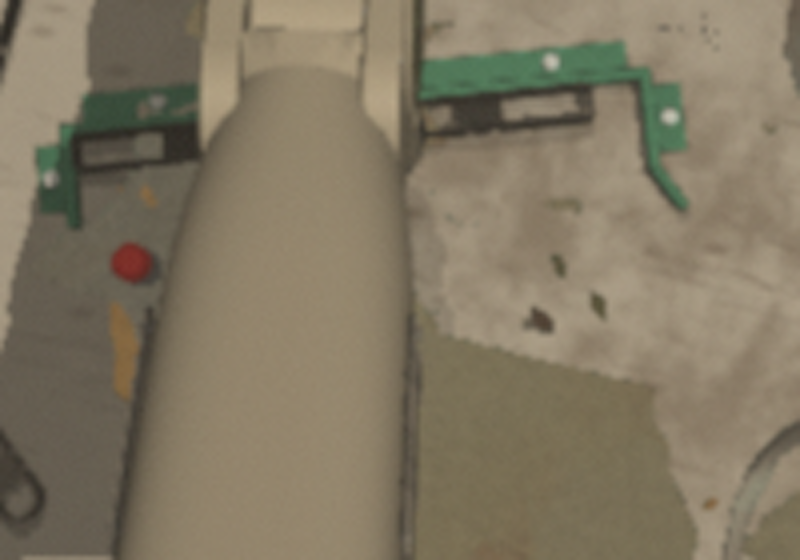

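```bash
python3 -m inch '[[0,0,0,-0.4,0,0,1],[0,0,0,-0.6,0,0,1],[0,0,0,-0.8,0,-0.3,1],[0,0,0,-0.8,0,-0.6,1],[0,0,0,-0.8,0,-0.6,1],[0,0,0,-0.8,0.6,-0.6,1],[0,0,0,0,0.8,-0.4,1],[0,0,0,0,0.8,0,1],[0,0,0,0,0.8,0,1],[0,0,0,0,0.8,0,1]]'; python3 - <<'E'
from h import *
st();snap('top','t17',(195,190,395,330),4);snap('scene','s17',(180,180,480,405),2.5)
E
```

```text
clock: 20.75
tcp_pos: [0.4502, -0.1411, 0.1334]
orientation: [0.0, 0.999, 0.044, 0.001]
wrist_force: [1.5, -0.5, -0.5]
finger_gap: -0.0001
t 20.75 bay [-230.8 -194.9] z 133.4 xang 0.19 toolz [ 0.002 -0.    -1.   ] F [ 1.5 -0.5 -0.5] gap -0.0001
```

View pics/t17.png

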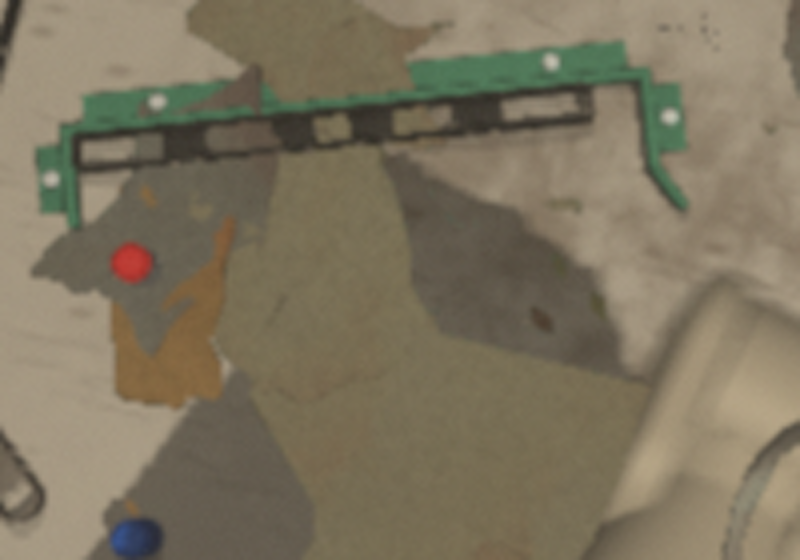

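View pics/s17.png

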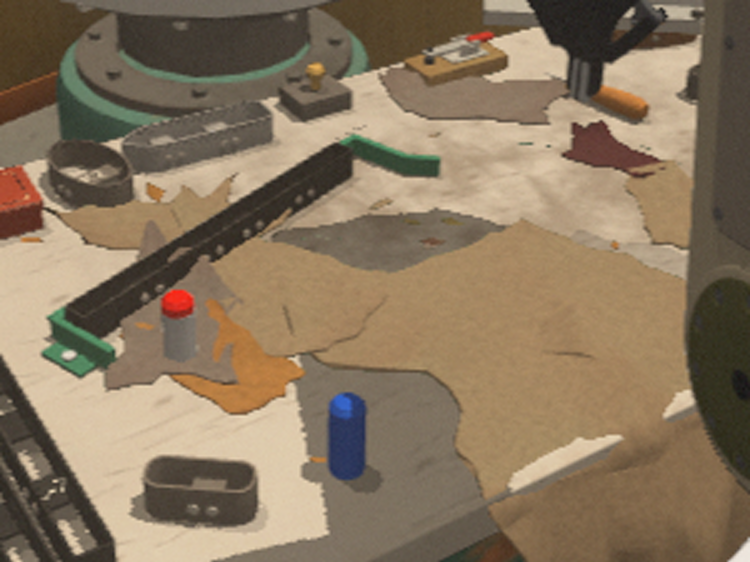

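```bash
python3 - <<'E'
from h import *
f=lambda p,z=.03:tob(ray('top',cr(p,195,190,4),z)).round(1)
print('L',f((75,152)),'R',f((592,105)))
print('back edge L,R',f((78,136)),f((588,88)),'front',f((80,169)),f((590,121)))
im=np.load('pics/t17.npy');o=np.vstack([cv2.resize(im[205:240,200:300],None,fx=7.5,fy=7.5,interpolation=2),cv2.resize(im[200:235,270:370],None,fx=7.5,fy=7.5,interpolation=2)])
for by,r0,c0,off in[(0,205,200,0),(1,200,270,262)]:
  pass
cv2.imwrite('pics/c17.png',o[:,:,::-1])
E
```

```text
L [-13.9 184. ] R [ -13.8 -151.5]
back edge L,R [ -3.7 181.4] [  -2.5 -150. ] front [-25.2 181.6] [ -24.  -149.3]
```

View pics/c17.png

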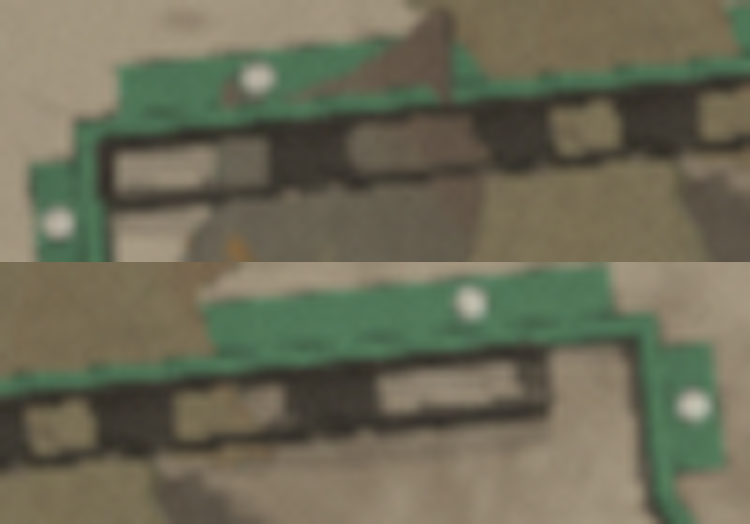

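The last views show the die flush along the back rail at both ends. Its axis is 13.9 mm off the rail at the left and 13.8 mm at the right (12 mm would be exact contact, within the calibration error). The bystanders are where they were and the gripper is clear, so I hand in.

```bash
python3 - <<'E'
from h import *
a=np.load('pics/s0.npy').astype(int);b=np.load('pics/s17.npy').astype(int)
for n,(x0,y0,x1,y1) in dict(small=(232,358,288,392),weight=(292,204,320,228),bevel=(412,205,436,226),blue=(308,335,330,374)).items(): print(n,np.abs(a-b)[y0:y1,x0:x1].mean().round(1))
print(env.hand_in())
E
```

```text
small 5.8
weight 5.5
bevel 27.7
blue 29.6
the job is handed in; nothing more can be done
None
```

The strip die is put away, lying along the back rail of its green bay, and the job is handed in at about 21 s of the 64 s allowed.

**How it went:** I used shut fingers on the outside of the die only.
1. I pushed the left end in, which tilted the die to about 32°.
2. I pushed the right end lengthwise, so the left end went in behind the post while the right end was still out in front.
3. I swung the right end partly in, pushed it lengthwise another 12 mm, and swung it the rest of the way.
4. I pressed the die home at the right, the left and the middle. The highest wrist force I saw was about 36 N.

**Last checks that agreed:**
- **Die against the rail:** in the top view its axis is about 14 mm from the rail at both ends, with no visible gap. Exact contact would be 12 mm, and the calibration is good to about 2 mm.
- **Die along the bay:** it runs from y = +184 to about -152 mm. The left end is at or touching the left cheek, so it is not centred but is fully inside.
- **Robot:** it was clear of everything at hand-in.

**A check that was not clean:** I compared first and last pictures of the bystanders. The small die and the weight barely changed. The areas round the bevel tool and the blue post did change, which I put down to the gripper standing in front of the tool and to the arm's shadow. By eye both are in the same place in the last view, and the fingers never went near them. I did not press on the right end again after pressing the middle.

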